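Draw a door offcut up to the fence with a hook cam

ROBOT

A 6-joint arm with a two-finger parallel gripper is mounted at the origin on the work surface. World frame = base frame: x ahead of the robot, y to its left, z up, the work surface at z = 0. Lengths are in mm, angles in rad, forces in N, time in s.
With the tool pointing down it reaches from about 300 to 775 mm from the base axis. Payload 14.6 kg.
Tool frame: the origin (TCP) lies midway between the tips of the shut fingers; the grasp point (between the pads) lies 19 mm behind it (manip.hold_point_z is the distance from the TCP to the grasp point, in mm); z points along the fingers, y is the direction in which the jaws open and shut (so a half turn about z gives the same grasp; the last joint's range is limited). The gripper opens to 94 mm and grips with 3 to 60 N. Pads are 16 mm wide; open, the fingers measure 119 mm over their backs; the gripper's body (75 mm by 177 mm) begins 78 mm behind the grasp point.
Start: joints at [-1.301, 0.3, 1.521, -0, 1.321, -0.067], TCP at [181.75, -519.091, 170.346] pointing down, gripper open.
Joint ranges: [-3.03, 3.03], [-0.79, 2.21], [0.23, 2.52], [-1.04, 4.18], [0, 3.07], [-2.55, 2.55]. Speed limits (rad/s): [2.22, 2.22, 2.57, 3.14, 3.14, 3.14].

INTERFACE

Orientations are given as [roll, pitch, yaw] about the fixed x, y, z axes, in that order (R = Rz(yaw) Ry(pitch) Rx(roll)).
In Python, from cell import manip gives the robot as it stands.
- The arm moves only by the shell command python3 -m crank 'ROWS' [OPENING] [FORCE]. ROWS is JSON, a list of rows, each an object with "offset": the shift along the world's x, y, z in m, a list of three; "spin": the turn about the world's z in degrees. In form: [{"offset": [dx, dy, dz], "spin": spin}, ...]. A call has exactly 8 rows; each row is the pose to reach, as a shift and turn from the pose measured when the call began; what a row does not reach only later rows make up. A row lasts 1/12 s, in which the tool goes at most 41.7 mm and 7.16 degrees, less where a joint would pass 70% of its speed; a pose out of reach is approached as far as the arm can. A call with a gripper value outside its range is refused whole. OPENING is the opening, from 0 (shut) to 1 (fully open), set as the call begins (- or left out, the last holds). The fingers move at their own pace and stop on an object; FORCE is the grip in N (left out, the last holds). Time passes only in rows, so rows that repeat a pose let the fingers close, or fill a call up. It gives the time, the measured TCP pose, the force and the opening at its end, in the units of the state.
- manip.read_state(): the state, without advancing time (a new reading comes with each control period).
- manip.camera(name): name is "scene" or "side" or "wrist"; returns a dict with "pixels" (384x512x3 uint8, red, green, blue), "fx", "fy", "cx", "cy" (pixels), "k1" (the pictures are not rectified: a ray, as slopes to the right and down, at radius r is drawn at 1 + k1 r^2 times it, then the intrinsics apply), "extrinsics" (4x4, takes a point from world to camera coordinates); the wrist camera has in their place "hand_eye" (4x4, takes a point from camera to tool coordinates, whose origin is the TCP and whose axes are the flange's). Camera axes: x right, y down, z forward; pixel columns grow to the right and rows downward; lengths in mm; the calibration is good to about 2 mm. A picture is of the moment at which its call begins: read the wrist's pose just before it. There is no depth.
- manip.sign_off(): hands the job in, once; it reports no verdict.
Trained networks look in a picture, given as the dict that the camera call returned (one of the last four; its "shot" number tells which), for a name from the list of things; names that differ only in an ending like _2 or _b are one class to them, and where a whole thing is asked for, a point or a joint stands for the part that bears it (a point fixed in the world has none). Each returns a list of dicts, best first, with "conf" (0 to 1); they miss things now and then, are a little off and sometimes report something else, mostly with a low value. They report only what shows in the picture. A call takes as long as a camera call. They do not tell look-alikes from the thing itself.
- manip.search_frame(picture, name): "location" ([x, y, z] in mm, in world coordinates, good to about 4 mm: the middle of the surface that is visible of it).
- manip.masks_of(picture, name): "mask" (384x512 bool, what is visible of it).
The state is a dict: "clock": time; "joints": joint angles; "qd": joint speeds; "effort": joint torques, N m; "eef_pos": TCP position; "eef_rot": TCP orientation; "wrist_force": force on the tool from outside, world axes, zero at the start; "moment": the same for the moment, N m; "finger_gap": finger opening in mm.
Only numpy, scipy, OpenCV 4.12 (cv2) and the standard library are available. Lean on these libraries where they do the work, as an engineer would, in place of code of your own. Each camera call takes 0.05 s, during which the arm holds its last target. There are 200 camera calls.

TASK

Slide the white door offcut along its guides until its bolt head is in the mouth of the cam, then push the red peg round anticlockwise, about half a turn, until the hook has drawn the offcut firmly against the sprung orange pads of the fence. How far the pads stand out is not known, so feel for it: stop once it is firm, for overtightening crushes the edge. Let go and leave the other things on the bench where they are.

Things in the scene. Friction and masses are not known exactly. Their poses are not given: they have to be found in the camera images.
- jig: Blue jig fixed to the bench; base plate 170 x 360 x 12 mm. Origin on the bench surface on its centre line; the plate spans y -210 to +150 mm, top at z 12 mm. Its +y is the way the offcut slides home. Two waxed guides, 12 mm high above the plate, run from y -190 to +10 mm, inner faces at x +-56.5 mm; the channel's -y end is open.
- fence: Fixed dark steel fence, axes as the jig's, origin 12 mm above the jig's: two uprights 22 mm high, y 38 to 44 mm, a 40 mm gap between them for the bolt. In front of each is an orange pad 36 mm wide, 20 mm high, its face at rest somewhere from y 16 to 21 mm (differs each time, not reported).
- pads (a point): Fixed point midway between the two pads (does not move with them). The pads yield together in +y against springs of 20 N per mm in all. The offcut is firm when pressed on them with 30 to 80 N in all (1.5 to 4 mm of give; aim for about 50 N); over 80 N crushes its edge.
- offcut: White melamine door offcut, 110 (x) x 120 (y) x 19 mm, 0.2 to 0.42 kg, lying on the jig's plate between the guides (1.5 mm play each side). Origin: centre of its underside; its axes are along the jig's. A 5 mm steel bolt sticks out 46 mm from the middle of its +y edge and ends in an upright brass head.
- bolt_head (a point): Centre of the upright round brass head, 8 mm across and 15 mm tall, 45 mm ahead of the offcut's +y edge on its centre line.
- cam_axis (a point): Point on the cam's upright axis, 24 mm above the bench (the hook's mid height), at x 0, y 85 mm in the jig's frame. The bolt head is in the mouth of the cam when its centre is less than 26 mm from the axis; the 8 mm hub radius stops it at 12 mm. The spiral steel hook lies 20 to 28 mm above the bench and reaches up to 38 mm from the axis.
- cam (a joint): Cam angle q in rad, anticlockwise from above, 0 to 4.3; starts at 0 to 0.3, mouth open to the bolt. The peg's crank points at q from the jig's +x. The hook's tip passes the bolt at q 0.75; then the head's centre can stand at most about 29 mm - 4.7 mm x (q - 0.75) from the axis (1 mm more under load). Firm first comes at q 2.5 to 3.8, crushing 0.7 rad later. It stays put by friction.
- cam_peg (a point): Centre of the red upright peg on the crank: 14 mm across, 40 mm tall (36 to 76 mm above the bench), 40 mm from the axis. Nothing else within 100 mm of the cam is over 39 mm high. Pushed squarely along its circle it takes 2 to 5 N while slack, 7 to 9 N when just firm, about 10 N when right, and 12 to 16 N when the edge is about to be crushed.
- hinge: Bystander: nickel hinge lying on the bench, 95 x 50 x 14 mm.
- mounting_plate: Bystander: white nylon cross-shaped mounting plate, 52 x 60 x 8 mm, on the bench.
- depth_gauge: Bystander: grey steel depth gauge, 160 x 75 x 16 mm, on the bench.
- screwdriver: Bystander: screwdriver lying on the bench.
Mind the look-alikes: they are no part of the job. Leave any pink or purple look-alike of the offcut alone.

How it is judged:
By the outcome, as a careful person would: the job done as asked, in the order asked, and still so for the second after the job is handed in, with the robot touching nothing.
It also fails if it takes over 72 s, if anything falls off the work surface, if the arm or the gripper's body presses on something with over 40 N, if the wrist force passes 120 N, or if a joint passes its speed limit or range.

## Working session

There is one attempt and no reset: what is moved stays moved. The work goes in short steps, Python scripts to look and compute and a shell command to move; the robot and the scene stay as the last step left them, time stands still between calls to the robot, and variables do not carry over. Pictures are saved under pics/ and viewed, about 8 in all and at most 12, crops included, and the job is handed in when it is done.

```bash
mkdir -p pics; ls; python3 - <<'E'
from cell import manip
import cv2,numpy as np
s=manip.read_state();print(s['clock'],s['eef_pos'],s['eef_rot'],s['wrist_force'],s['finger_gap'],manip.hold_point_z)
ims=[]
for n in ['scene','side']:
    p=manip.camera(n)
    cv2.imwrite(f'pics/{n}0.png',p['pixels'][:,:,::-1])
    for o in ['jig','fence','offcut','bolt_head','cam','cam_peg','hinge','mounting_plate','depth_gauge','screwdriver']:
        for d in manip.search_frame(p,o)[:3]: print(n,o,round(d['conf'],2),np.round(d['location'],1))
E
```

```text
pics
0.0 [ 181.66287524 -518.81072733  169.79170729] [-3.14045107e+00 -8.10033333e-05  3.36772907e-01] [ 0.70830381 -0.54209946  1.02663592] 94.1565493685304 18.8
scene jig 0.81 [596.7  69.8  15.5]
scene fence 0.57 [606.8 102.7  27.3]
scene offcut 0.97 [349.2  26.3  23.5]
scene offcut 0.75 [ 378.2 -237.9   19. ]
scene offcut 0.68 [602.7 -33.9  29.1]
scene bolt_head 0.9 [242.8 389.7  22.6]
scene bolt_head 0.77 [596.7 -33.5  29. ]
scene bolt_head 0.68 [350.4  28.   23.2]
scene cam 0.46 [581.3 160.9  38.6]
scene cam_peg 0.73 [582.9 165.7  36.3]
scene hinge 0.65 [422.9 395.3  10. ]
scene hinge 0.51 [ 526.4 -420.6    6.2]
scene hinge 0.19 [581.9 161.9  33.3]
scene mounting_plate 0.67 [585.9 350.2   4.2]
scene depth_gauge 0.95 [ 520.8 -421.6    5.2]
scene depth_gauge 0.36 [597.4 -37.5  28.1]
scene screwdriver 0.9 [ 440.9 -551.2   24.9]
side jig 0.88 [576.  118.3  17.5]
side fence 0.59 [558.4 112.   27.6]
side fence 0.57 [591.8 -18.3  32.2]
side offcut 0.83 [595.  -19.2  34. ]
side offcut 0.66 [235.2 402.2  18. ]
side offcut 0.62 [345.2  42.3  20.8]
side bolt_head 0.97 [594.5 -18.3  30.9]
side bolt_head 0.93 [232.6 405.   16.8]
side bolt_head 0.9 [ 377.  -216.4   17.7]
side cam 0.55 [578.9 163.7  36.5]
side cam_peg 0.8 [579.7 166.2  33.2]
side cam_peg 0.59 [414.3 402.   13.4]
side hinge 0.85 [411.1 403.7  14.1]
side hinge 0.74 [ 524. -416.    8.]
side mounting_plate 0.56 [585.  354.1   6.8]
side depth_gauge 0.69 [ 521.9 -416.     4.7]
```

View pics/scene0.png

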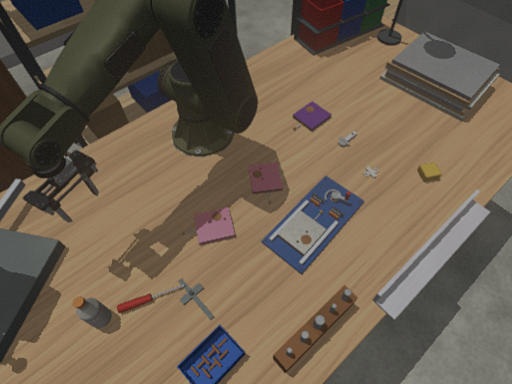

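View pics/side0.png

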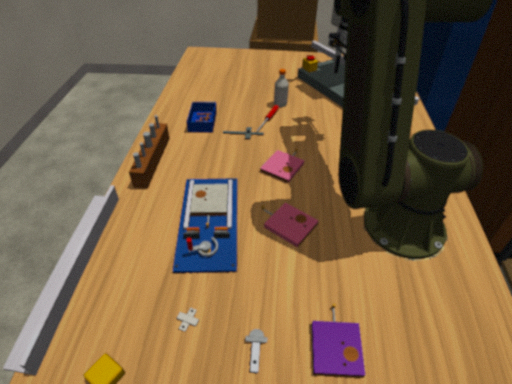

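Candidates for the offcut in the scene picture are white in the blue jig at (303,229), pink at (215,225), mauve at (265,178) and purple at (312,115). I choose the white one in the jig, which has the cam at (338,196) ahead of it. I'll move the wrist camera above the jig for the close check.

```bash
T='{"offset":[0.2,0.28,0.15],"spin":0}'; python3 -m crank '[{"offset":[0.02,0.03,0.04],"spin":0},{"offset":[0.05,0.07,0.07],"spin":0},{"offset":[0.08,0.11,0.10],"spin":0},{"offset":[0.1,0.14,0.12],"spin":0},{"offset":[0.125,0.175,0.14],"spin":0},{"offset":[0.15,0.21,0.16],"spin":0},{"offset":[0.175,0.245,0.18],"spin":0},{"offset":[0.2,0.28,0.2],"spin":0}]' 0 10
python3 -m crank '[{"offset":[0.025,0.035,0],"spin":0},{"offset":[0.05,0.07,0],"spin":0},{"offset":[0.075,0.105,0],"spin":0},{"offset":[0.1,0.14,0],"spin":0},{"offset":[0.125,0.175,0],"spin":0},{"offset":[0.15,0.21,0],"spin":0},{"offset":[0.175,0.245,0],"spin":0},{"offset":[0.2,0.27,0],"spin":0}]'
cat > h.py <<'E'
from cell import manip
import cv2,numpy as np
from scipy.spatial.transform import Rotation as R
def shot(n='wrist'):
    s=manip.read_state(); p=manip.camera(n)
    if n=='wrist':
        T=np.eye(4);T[:3,:3]=R.from_euler('xyz',s['eef_rot']).as_matrix();T[:3,3]=s['eef_pos']
        p['c2w']=T@p['hand_eye']
    else: p['c2w']=np.linalg.inv(p['extrinsics'])
    return s,p
def pix2w(p,uv,z):
    K=np.array([[p['fx'],0,p['cx']],[0,p['fy'],p['cy']],[0,0,1.]])
    x=cv2.undistortPoints(np.array(uv,float).reshape(-1,1,2),K,np.array([p['k1'],0,0,0.])).reshape(-1,2)
    d=np.c_[x,np.ones(len(x))]@p['c2w'][:3,:3].T;o=p['c2w'][:3,3]
    return o+d*((z-o[2])/d[:,2])[:,None]
def w2pix(p,X):
    w=np.linalg.inv(p['c2w']);K=np.array([[p['fx'],0,p['cx']],[0,p['fy'],p['cy']],[0,0,1.]])
    return cv2.projectPoints(np.array(X,float).reshape(-1,3),cv2.Rodrigues(w[:3,:3])[0],w[:3,3],K,np.array([p['k1'],0,0,0.]))[0].reshape(-1,2)
E
python3 - <<'E'
from h import *
s,p=shot();print(p['c2w'].round(3),p['hand_eye'].round(3),s['eef_pos'],s['wrist_force'])
cv2.imwrite('pics/w1.png',p['pixels'][:,:,::-1])
for o in ['jig','fence','offcut','bolt_head','cam','cam_peg']:
    for d in manip.search_frame(p,o)[:2]: print(o,round(d['conf'],2),np.round(d['location'],1),w2pix(p,d['location']).round())
E
```

```text
clock: 1.77
eef_pos: [346.9, -287.0, 342.7]
eef_rot: [3.141, -0.0, 0.337]
wrist_force: [0.8, 0.8, 0.3]
finger_gap: 43.9
clock: 2.43
eef_pos: [544.3, -18.1, 343.1]
eef_rot: [3.141, -0.001, 0.337]
wrist_force: [-0.3, -1.7, 1.1]
finger_gap: 0.5
[[ 3.31000e-01 -9.13000e-01 -2.39000e-01  6.15179e+02]
 [-9.44000e-01 -3.20000e-01 -8.60000e-02  6.76800e+00]
 [ 2.00000e-03  2.54000e-01 -9.67000e-01  5.56471e+02]
 [ 0.00000e+00  0.00000e+00  0.00000e+00  1.00000e+00]] [[ 1.00000e-03 -9.67000e-01 -2.55000e-01  7.53670e+01]
 [ 1.00000e+00  0.00000e+00  1.00000e-03  2.26000e-01]
 [-1.00000e-03 -2.55000e-01  9.67000e-01 -2.13251e+02]
 [ 0.00000e+00  0.00000e+00  0.00000e+00  1.00000e+00]] [544.28418429 -18.0589127  343.13079612] [-0.25762556 -1.74758004  1.06517163]
jig 0.69 [590.7  85.2  15. ] [[202. 112.]]
fence 0.68 [584.2 351.4   6.3] [[43. 58.]]
fence 0.66 [606.1 102.9  28.9] [[193.  98.]]
offcut 0.92 [597.1 -28.5  31.5] [[267. 131.]]
offcut 0.69 [353.7  35.7  19.4] [[190. 245.]]
bolt_head 0.9 [244.4 339.2  16.8] [[ 15. 246.]]
bolt_head 0.61 [ 406.2 -215.7   20. ] [[325. 261.]]
cam 0.61 [578.6 162.7  36.3] [[151. 102.]]
cam_peg 0.93 [576.4 166.8  34.8] [[149. 103.]]
```

View pics/w1.png

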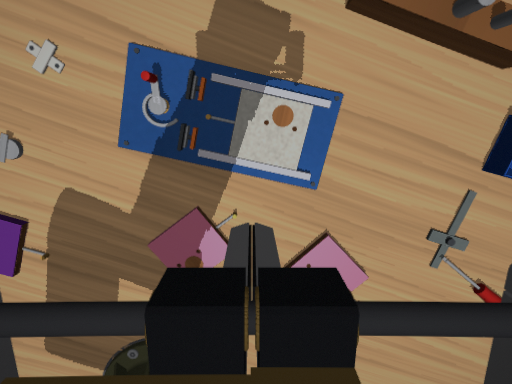

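The white offcut is in the blue jig at (272,127). Its bolt points left to the cam, whose hub is at (157,104), with the red peg at (148,76). The hook mouth faces the bolt. The pink, mauve and purple pieces lie outside the jig. Next I'll fit the jig pose.

```bash
cat > jig.py <<'E'
from h import *
from scipy.optimize import least_squares
def fit(p,x0):
    # jig pose from the blue plate outline at z=12
    hsv=cv2.cvtColor(p['pixels'],cv2.COLOR_RGB2HSV)
    m=cv2.inRange(hsv,(105,120,30),(125,255,255))
    m=cv2.morphologyEx(m,cv2.MORPH_CLOSE,np.ones((5,5)))
    n,l,st,c=cv2.connectedComponentsWithStats(m)
    px=w2pix(p,[x0[0],x0[1],12])[0]
    i=1+np.argmin([np.hypot(*(c[k]-px))-st[k,4]/50 for k in range(1,n)])
    cs=cv2.findContours((l==i).astype(np.uint8),0,cv2.CHAIN_APPROX_NONE)[0]
    h=cv2.convexHull(max(cs,key=cv2.contourArea))
    mm=np.zeros(m.shape,np.uint8);cv2.drawContours(mm,[h],-1,1,1)
    v,u=np.nonzero(mm);W=pix2w(p,np.c_[u,v],12)[:,:2]
    def f(x):
        c,s=np.cos(x[2]),np.sin(x[2]);L=(W-x[:2])@np.array([[c,-s],[s,c]])
        q=np.abs(L-[0,-30])-[85,180]
        return np.max(q,1)
    r=least_squares(f,x0,loss='soft_l1',f_scale=1)
    return r.x,np.abs(f(r.x)).mean()
def j2w(x,P):
    c,s=np.cos(x[2]),np.sin(x[2]);return np.array(P)[...,:2]@np.array([[c,s],[-s,c]])+x[:2]
def w2j(x,P):
    c,s=np.cos(x[2]),np.sin(x[2]);return (np.array(P)[...,:2]-x[:2])@np.array([[c,-s],[s,c]])
E
python3 - <<'E'
from jig import *
s,p=shot();q=shot('scene')[1];r=shot('side')[1]
x0=[590,90,0.1]
for n,k in (('w',p),('scene',q),('side',r)): 
    x,e=fit(k,x0);print(n,x,e,'axis',j2w(x,[0,85]).round(1))
    if n=='w':xw=x
    for o in ['cam_peg','offcut','bolt_head']:
        for d in manip.search_frame(k,o)[:3]:print(o,round(d['conf'],2),w2j(xw,d['location'][:2]).round(1))
z=p['pixels'][30:200,90:370].copy()
for P,h in (([0,85],40),([0,40],24),([56.5,-190],24),([-56.5,-190],24),([56.5,10],24),([-56.5,10],24)):
    u=w2pix(p,[*j2w(xw,P),h])[0];cv2.circle(z,(int(u[0]-90),int(u[1]-30)),1,(0,255,0),-1)
cv2.imwrite('pics/w2.png',cv2.resize(z,None,fx=2.8,fy=2.8,interpolation=2)[:,:,::-1])
E
```

```text
w [5.88035420e+02 6.90302044e+01 1.19901872e-01] 1.2971917728902025 axis [577.9 153.4]
cam_peg 0.93 [ 2.3 96.1]
offcut 0.92 [-213.5 -265.4]
offcut 0.69 [-310.4  309.6]
offcut 0.67 [-237.3   -4.1]
bolt_head 0.91 [  0.5 -96.1]
bolt_head 0.83 [-236.7   -9.3]
bolt_head 0.78 [-217.7 -263.2]
scene [ 594.58516789   80.74043202 -148.99557718] 20.16310260701679 axis [511.8  61.4]
cam_peg 0.64 [ 4.1 98.3]
offcut 0.88 [-236.5  -14. ]
offcut 0.81 [-244.7 -276.6]
offcut 0.63 [-258.3  401.3]
bolt_head 0.98 [   0.9 -103.2]
bolt_head 0.85 [-242.6  -14.8]
bolt_head 0.83 [-241.3 -276.7]
side [5.85337513e+02 7.53168526e+01 1.13308243e-01] 4.0568732197186455 axis [575.7 159.8]
cam_peg 0.67 [ 4.7 97.1]
offcut 0.95 [-244.   -0.]
offcut 0.85 [-310.7  370.1]
offcut 0.59 [-239.9 -261.4]
bolt_head 0.98 [ -5.1 -88.1]
bolt_head 0.94 [-313.   372.9]
bolt_head 0.82 [-243.7    2.5]
```

View pics/w2.png

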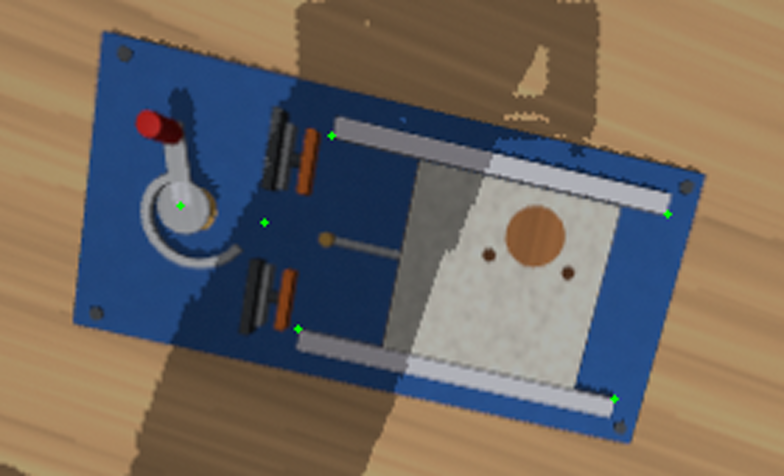

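Overlay points land on the cam hub and the guide ends, so the jig pose is good: (588, 69), yaw 0.12. Bolt head is at crop pixel (325,240), offcut rear edge about (600,295). Now I'll work out the start position for the push.

```bash
python3 - <<'E'
from jig import *
s,p=shot();x,e=fit(p,[590,90,0.1]);print(x,e);np.save('x.npy',x)
f=lambda u,v:[u/2.8+90,v/2.8+30]
print('rear',w2j(x,pix2w(p,[f(618,207),f(576,387)],31)),'head',w2j(x,pix2w(p,[f(325,238)],31)),'pads',w2j(x,pix2w(p,[f(316,130),f(293,270)],32)),'peg',w2j(x,pix2w(p,[f(147,123)],76)))
print(s['eef_pos'],s['eef_rot'],'wp',j2w(x,[[0,-200],[0,-185],[0,-100]]))
E
```

```text
[5.88010993e+02 6.91013139e+01 1.19997271e-01] 1.2880788850925056
rear [[  53.61874998 -158.86298796]
 [ -53.50801077 -161.71267283]] head [[0.10509439 3.72630157]] pads [[ 56.92955023  18.8985445 ]
 [-21.85430634  18.73167612]] peg [[37.89576692 96.86791928]]
[543.68751244 -20.44609937 342.64665   ] [ 3.14097231e+00 -3.41563327e-04  3.36506674e-01] wp [[ 611.95289241 -129.46047859]
 [ 610.15724994 -114.56834416]
 [ 599.9819426   -30.17958234]]
```

```bash
python3 -m crank '[{"offset":[0.013,-0.019,-0.025],"spin":-3},{"offset":[0.027,-0.039,-0.055],"spin":-6},{"offset":[0.04,-0.058,-0.085],"spin":-9},{"offset":[0.054,-0.078,-0.115],"spin":-12.4},{"offset":[0.067,-0.097,-0.15],"spin":-12.4},{"offset":[0.067,-0.097,-0.185],"spin":-12.4},{"offset":[0.067,-0.097,-0.22],"spin":-12.4},{"offset":[0.067,-0.097,-0.24],"spin":-12.4}]' 0
python3 -m crank '[{"offset":[0,0,-0.02],"spin":0},{"offset":[0,0,-0.04],"spin":0},{"offset":[0,0,-0.055],"spin":0},{"offset":[0,0,-0.065],"spin":0},{"offset":[0,0,-0.072],"spin":0},{"offset":[0,0,-0.074],"spin":0},{"offset":[0,0,-0.074],"spin":0},{"offset":[0,0,-0.074],"spin":0}]' 0
python3 - <<'E'
from jig import *
s=manip.read_state();x=np.load('x.npy');print(w2j(x,s['eef_pos']),s['eef_pos'],s['eef_rot'],s['wrist_force'])
E
```

```text
clock: 4.1
eef_pos: [609.2, -117.4, 98.2]
eef_rot: [-3.14, 0.004, 0.12]
wrist_force: [-0.4, 0.5, 0.1]
finger_gap: 0.3
clock: 4.77
eef_pos: [609.7, -117.5, 25.1]
eef_rot: [-3.141, 0.003, 0.12]
wrist_force: [-0.8, -0.4, 0.4]
finger_gap: 0.7
[  -0.8431277  -187.84724866] [ 609.66102791 -117.49604854   25.08961892] [-3.14096273e+00  2.95543132e-03  1.19632898e-01] [-0.80583971 -0.41982654  0.41568889]
```

```bash
python3 -m crank '[{"offset":[0,0.004,-0.004],"spin":0},{"offset":[-0.001,0.012,-0.005],"spin":0},{"offset":[-0.002,0.02,-0.005],"spin":0},{"offset":[-0.0035,0.03,-0.005],"spin":0},{"offset":[-0.005,0.04,-0.005],"spin":0},{"offset":[-0.006,0.05,-0.005],"spin":0},{"offset":[-0.007,0.058,-0.005],"spin":0},{"offset":[-0.0076,0.0635,-0.005],"spin":0}]' 0
python3 - <<'E'
from jig import *
s=manip.read_state();x=np.load('x.npy');print(w2j(x,s['eef_pos']),s['eef_pos'][2],s['wrist_force'])
E
```

```text
clock: 5.43
eef_pos: [601.9, -52.6, 20.2]
eef_rot: [-3.141, 0.003, 0.12]
wrist_force: [0.8, -0.1, 0.6]
finger_gap: 0.7
[  -0.7453016  -122.53674847] 20.206063511534563 [ 0.75322201 -0.08748205  0.5979706 ]
```

```bash
python3 -m crank '[{"offset":[0,0.001,0],"spin":0},{"offset":[0,0.002,0],"spin":0},{"offset":[0,0.003,0],"spin":0},{"offset":[0,0.004,0],"spin":0},{"offset":[-0.001,0.005,0],"spin":0},{"offset":[-0.001,0.006,0],"spin":0},{"offset":[-0.001,0.006,0],"spin":0},{"offset":[-0.001,0.006,0],"spin":0}]' 0
python3 - <<'E'
from jig import *
s,p=shot();x=np.load('x.npy');print(w2j(x,s['eef_pos']),s['wrist_force'])
a=w2pix(p,[*j2w(x,[0,0]),20])[0];print(a)
cv2.imwrite('pics/w3.png',cv2.resize(p['pixels'],None,fx=1.5,fy=1.5)[:,:,::-1])
E
```

```text
clock: 6.1
eef_pos: [600.9, -46.7, 20.2]
eef_rot: [-3.141, 0.003, 0.12]
wrist_force: [-0.9, 1.3, 0.1]
finger_gap: 0.9
[  -1.0415444  -116.53480595] [-0.9458616   1.32903601  0.09561697]
[ 89.76470017 219.04908944]
```

View pics/w3.png

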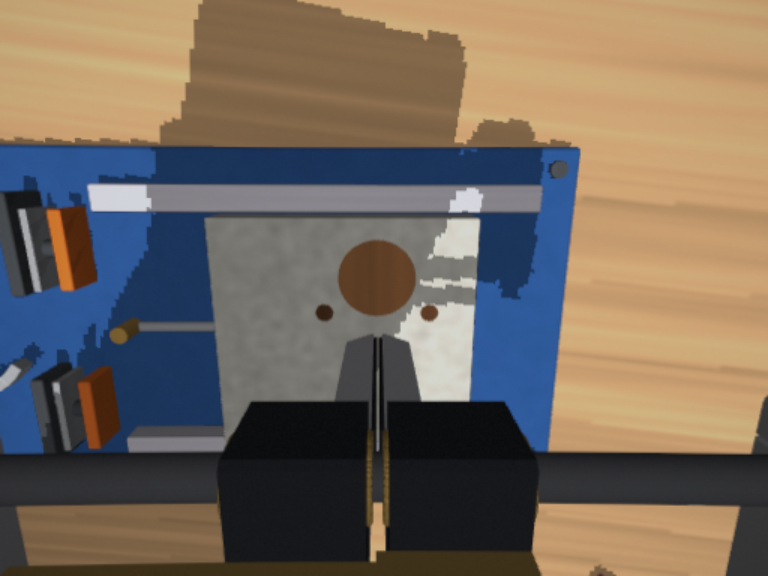

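The bolt head is at (125,330), so the offcut has not moved. The fingertips at (378,335) appear to be over it, although I read z as 20. I'll check from the fixed cameras before going on.

```bash
python3 - <<'E'
from jig import *
x=np.load('x.npy');s=manip.read_state();o=[]
for n in ['scene','side']:
    q=shot(n)[1];u=w2pix(q,s['eef_pos'])[0];print(n,u,[w2pix(q,[*j2w(x,P),z])[0].round() for P,z in (([0,-160],31),([0,0],20))])
    a,b=np.clip(int(u[0])-65,0,382),np.clip(int(u[1])-60,0,264)
    z=cv2.resize(q['pixels'][b:b+120,a:a+130],None,fx=3,fy=3,interpolation=2);cv2.circle(z,(int(3*(u[0]-a)),int(3*(u[1]-b))),2,(0,255,0),-1);o.append(z)
cv2.imwrite('pics/c4.png',np.hstack(o)[:,:,::-1])
print(s)
E
```

```text
scene [298.53288124 236.22748554] [array([291., 244.]), array([320., 214.])]
side [209.43195309 195.20030622] [array([210., 183.]), array([207., 224.])]
{'clock': 6.15, 'joints': array([-1.38305418e-01,  5.73634213e-01,  1.50019368e+00, -1.60229013e-04,
        1.07074257e+00,  1.31217360e+00]), 'qd': array([-0.00042532,  0.00062182, -0.00261594, -0.00161472, -0.00072914,
        0.00062551]), 'effort': array([ 4.89254901e-02, -6.39442921e+01, -3.10824680e+01,  3.20722524e-02,
       -5.91525296e-02,  4.19112446e-03]), 'eef_pos': array([600.94147896, -46.73803374,  20.2004708 ]), 'eef_rot': array([-3.14096679e+00,  2.91468827e-03,  1.20395260e-01]), 'wrist_force': array([ 0.62102797, -1.11911709, -0.11781015]), 'moment': array([ 0.06213332, -0.00464471, -0.00140006]), 'finger_gap': 0.43440482198041525}
```

View pics/c4.png

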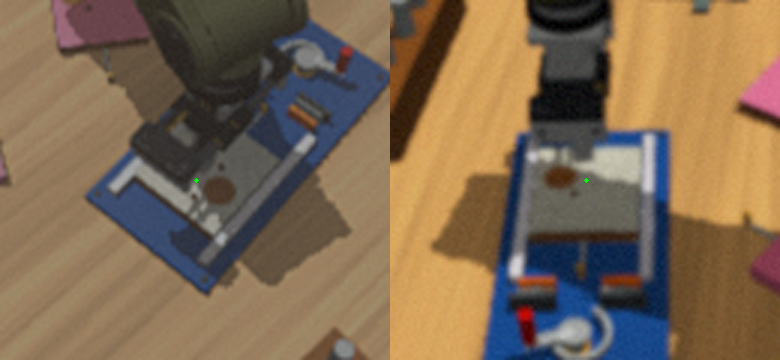

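```bash
python3 - <<'E'
from jig import *
s,p=shot();K=np.array([[p['fx'],0,p['cx']],[0,p['fy'],p['cy']],[0,0,1.]]);D=np.array([p['k1'],0,0,0.]);print(K,D)
f=lambda u,v:[u/2.8+90,v/2.8+30]
img=np.array([f(104,31),f(705,175),f(630,442),f(73,323)])
obj=np.array([[85,150,12],[85,-210,12],[-85,-210,12],[-85,150,12]],float)
ok,r,t=cv2.solvePnP(obj,img,K,D);print('reproj',(cv2.projectPoints(obj,r,t,K,D)[0].reshape(-1,2)-img).round(1).tolist())
T=np.eye(4);T[:3,:3]=cv2.Rodrigues(r)[0];T[:3,3]=t[:,0]
# jig in the tool frame, then world (pose at w1: 543.7,-20.4,342.6 yaw .3365)
W=np.eye(4);W[:3,:3]=R.from_euler('xyz',[3.14097,0,.3365]).as_matrix();W[:3,3]=[543.7,-20.4,342.6]
print('jig w1',(W@p['hand_eye']@T).round(3))
# w3 : points
g=lambda u,v:[u/1.5,v/1.5]
img=np.array([g(580,148),g(541,185),g(541,212),g(88,185),g(90,212),g(205,218),g(480,218)])
obj=np.array([[85,-210,12],[68.5,-190,24],[56.5,-190,24],[68.5,10,24],[56.5,10,24],[55,-40,31],[55,-160,31]],float)
obj[5:,1]=[-41,-161]
W=p['c2w']; print('w3 errs')
x=np.load('x.npy')
def pr(d):
    P=np.array([[*j2w(x,o[:2]),o[2]] for o in obj])-d[:3]
    return w2pix(p,P)-img
print(pr([0,0,0]).round(1).tolist())
sol=least_squares(lambda d:pr(d).ravel(),[0,0,0]);print(sol.x,pr(sol.x).round(1).tolist())
E
```

```text
[[309.8547669    0.         251.43014102]
 [  0.         309.8547669  195.03654224]
 [  0.           0.           1.        ]] [0.02967872 0.         0.         0.        ]
reproj [[0.1, -0.3], [-0.1, -0.2], [-0.1, 0.2], [0.1, 0.3]]
jig w1 [[ 9.93000e-01 -1.20000e-01  1.20000e-02  5.87274e+02]
 [ 1.21000e-01  9.93000e-01 -1.20000e-02  6.94620e+01]
 [-1.10000e-02  1.40000e-02  1.00000e+00 -6.20200e+00]
 [ 0.00000e+00  0.00000e+00  0.00000e+00  1.00000e+00]]
w3 errs
[[3.1, -2.3], [3.0, -1.1], [1.3, -0.5], [-2.1, -1.9], [-0.4, -1.2], [-2.6, -1.4], [0.3, -1.1]]
[ 1.04420447 -0.22171712  2.4673202 ] [[0.9, -0.5], [1.1, 0.4], [-0.7, 0.7], [-0.1, -0.4], [1.6, 0.0], [-1.5, -0.2], [-1.2, 0.1]]
```

```bash
python3 - <<'E'
from jig import *
s,p=shot();q=shot('side')[1];o=[]
for k,w,h,f in ((p,70,80,7),(q,60,70,8)):
    u=w2pix(k,s['eef_pos'])[0];a,b=int(u[0]-w/2),int(u[1]-h*.6)
    z=cv2.resize(k['pixels'][b:b+h,a:a+w],None,fx=f,fy=f,interpolation=2)[:560,:]
    for dz in (0,11,25,40):
        v=(w2pix(k,s['eef_pos']+[0,0,dz])[0]-[a,b])*f;cv2.circle(z,(int(v[0]),int(v[1])),2,(0,255,0),-1)
    z=np.pad(z,((0,560-z.shape[0]),(0,0),(0,0)));o.append(z[:,:395])
cv2.imwrite('pics/c5.png',np.hstack(o)[:,:,::-1]);print(s['eef_pos'],s['wrist_force'])
E
```

```text
[600.95844338 -46.69720939  20.19827388] [-1.03461278  0.20917629  0.52713042]
```

View pics/c5.png

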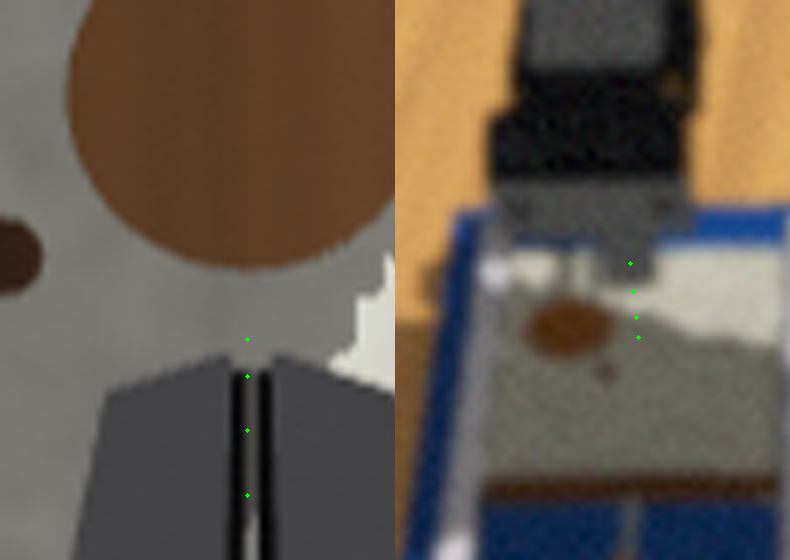

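The picture settles it. In the side view the finger ends show at (630,283), between the marks for z = 45 and z = 60. The wrist view also fits if the tips are about 29 mm above the reported TCP. So the fingers passed over the offcut without touching it. I'll back out and go lower, watching the force.

```bash
python3 -m crank '[{"offset":[0,0,0.005],"spin":0},{"offset":[0.001,-0.012,0.005],"spin":0},{"offset":[0.003,-0.03,0.005],"spin":0},{"offset":[0.006,-0.05,0.005],"spin":0},{"offset":[0.0096,-0.0715,0.005],"spin":0},{"offset":[0.0096,-0.0715,-0.005],"spin":0},{"offset":[0.0096,-0.0715,-0.014],"spin":0},{"offset":[0.0096,-0.0715,-0.018],"spin":0}]' 0
python3 -m crank '[{"offset":[0,0,-0.001],"spin":0},{"offset":[0,0,-0.002],"spin":0},{"offset":[0,0,-0.003],"spin":0},{"offset":[0,0,-0.004],"spin":0},{"offset":[0,0,-0.005],"spin":0},{"offset":[0,0,-0.006],"spin":0},{"offset":[0,0,-0.006],"spin":0},{"offset":[0,0,-0.006],"spin":0}]' 0
python3 - <<'E'
from jig import *
x=np.load('x.npy');s,p=shot();q=shot('side')[1];print(w2j(x,s['eef_pos']),s['eef_pos'],s['wrist_force'])
u=w2pix(q,s['eef_pos'])[0];a,b=int(u[0]-30),int(u[1]-40)
z=cv2.resize(q['pixels'][b:b+70,a:a+60],None,fx=7,fy=7,interpolation=2)
cv2.imwrite('pics/c6.png',np.hstack([z[:480],cv2.resize(p['pixels'][120:260,200:300],(343,480),interpolation=2)])[:,:,::-1])
E
```

```text
clock: 7.07
eef_pos: [609.7, -118.1, 0.5]
eef_rot: [-3.14, 0.005, 0.12]
wrist_force: [-0.3, -0.1, -0.6]
finger_gap: 0.2
clock: 7.73
eef_pos: [609.7, -118.1, -5.5]
eef_rot: [-3.14, 0.005, 0.12]
wrist_force: [-0.4, -0.1, 0.0]
finger_gap: 0.4
[  -0.8964881  -188.43861896] [ 609.67884387 -118.08955401   -5.49569248] [-0.414683   -0.06571444  0.00720268]
```

View pics/c6.png

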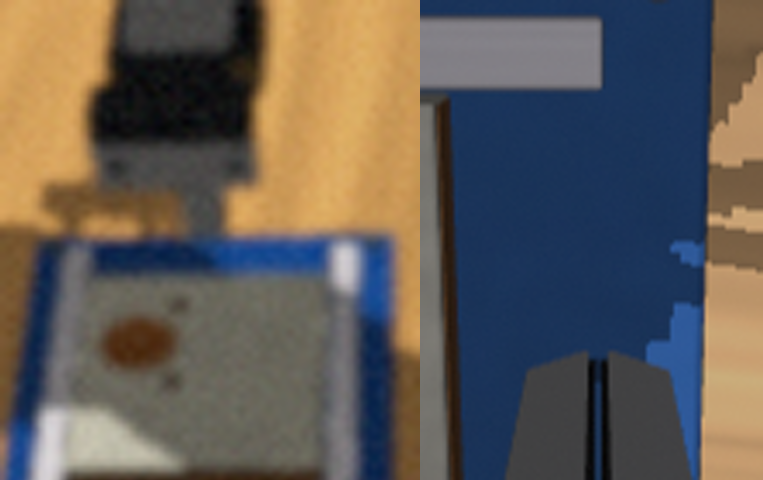

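Now the reported z is −5.5, yet the finger ends at (205,237) still show clear of the plate and the force is zero. I'll probe down for the plate in small steps.

```bash
python3 -m crank '[{"offset":[0,0,-0.001],"spin":0},{"offset":[0,0,-0.002],"spin":0},{"offset":[0,0,-0.003],"spin":0},{"offset":[0,0,-0.004],"spin":0},{"offset":[0,0,-0.005],"spin":0},{"offset":[0,0,-0.006],"spin":0},{"offset":[0,0,-0.007],"spin":0},{"offset":[0,0,-0.007],"spin":0}]' 0
```

```text
clock: 8.5
eef_pos: [609.6, -118.1, -12.7]
eef_rot: [-3.14, 0.005, 0.12]
wrist_force: [-0.8, -0.4, 0.3]
finger_gap: 0.5
```

```bash
python3 -m crank '[{"offset":[0,0,-0.0005],"spin":0},{"offset":[0,0,-0.001],"spin":0},{"offset":[0,0,-0.0015],"spin":0},{"offset":[0,0,-0.002],"spin":0},{"offset":[0,0,-0.0025],"spin":0},{"offset":[0,0,-0.003],"spin":0},{"offset":[0,0,-0.003],"spin":0},{"offset":[0,0,-0.003],"spin":0}]' 0
```

```text
clock: 9.17
eef_pos: [609.6, -118.1, -15.7]
eef_rot: [-3.14, 0.005, 0.12]
wrist_force: [-0.1, -0.5, -0.1]
finger_gap: 0.6
```

```bash
python3 -m crank '[{"offset":[0,0.004,0],"spin":0},{"offset":[-0.001,0.009,0],"spin":0},{"offset":[-0.002,0.014,0],"spin":0},{"offset":[-0.003,0.02,0],"spin":0},{"offset":[-0.003,0.026,0],"spin":0},{"offset":[-0.004,0.032,0],"spin":0},{"offset":[-0.005,0.038,0],"spin":0},{"offset":[-0.005,0.044,0],"spin":0}]' 0
python3 - <<'E'
from jig import *
x=np.load('x.npy');s,p=shot();print(w2j(x,s['eef_pos']),s['wrist_force'])
cv2.imwrite('pics/w7.png',p['pixels'][:,:,::-1])
E
```

```text
clock: 9.83
eef_pos: [604.5, -73.4, -15.7]
eef_rot: [-3.14, 0.005, 0.12]
wrist_force: [1.1, -0.4, -0.9]
finger_gap: 0.7
[  -0.72855296 -143.44457852] [ 1.13321727 -0.43494328 -0.88106162]
```

View pics/w7.png

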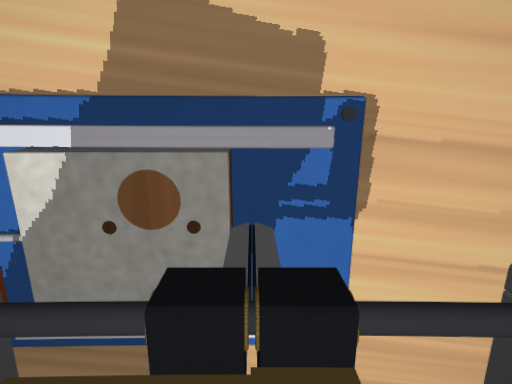

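The fingers at (252,230) now bear on the rear edge at column 231 and the offcut has moved about 30 mm. I'll keep sliding, then feel for the pads.

```bash
python3 -m crank '[{"offset":[0,0.003,0],"spin":0},{"offset":[-0.001,0.007,0],"spin":0},{"offset":[-0.001,0.011,0],"spin":0},{"offset":[-0.002,0.015,0],"spin":0},{"offset":[-0.002,0.018,0],"spin":0},{"offset":[-0.002,0.02,0],"spin":0},{"offset":[-0.003,0.021,0],"spin":0},{"offset":[-0.003,0.022,0],"spin":0}]' 0
python3 -m crank '[{"offset":[0,0.0005,0],"spin":0},{"offset":[0,0.001,0],"spin":0},{"offset":[0,0.0015,0],"spin":0},{"offset":[0,0.002,0],"spin":0},{"offset":[0,0.0025,0],"spin":0},{"offset":[0,0.003,0],"spin":0},{"offset":[0,0.003,0],"spin":0},{"offset":[0,0.003,0],"spin":0}]' 0
python3 - <<'E'
from jig import *
x=np.load('x.npy');s,p=shot();print(w2j(x,s['eef_pos']),s['wrist_force'])
E
```

```text
clock: 10.55
eef_pos: [601.4, -50.4, -15.7]
eef_rot: [-3.14, 0.005, 0.121]
wrist_force: [-0.0, -0.5, -0.8]
finger_gap: 0.4
clock: 11.22
eef_pos: [601.4, -47.3, -15.7]
eef_rot: [-3.14, 0.005, 0.121]
wrist_force: [0.0, -0.8, -0.2]
finger_gap: 0.4
[  -0.60966536 -117.15428443] [ 0.0451133  -0.82766678 -0.15993677]
```

```bash
python3 -m crank '[{"offset":[0,0.0005,0],"spin":0},{"offset":[0,0.001,0],"spin":0},{"offset":[0,0.0013,0],"spin":0},{"offset":[0,0.0016,0],"spin":0},{"offset":[0,0.0018,0],"spin":0},{"offset":[0,0.002,0],"spin":0},{"offset":[0,0.002,0],"spin":0},{"offset":[0,0.002,0],"spin":0}]' 0
python3 -m crank '[{"offset":[0,0.0003,0],"spin":0},{"offset":[0,0.0006,0],"spin":0},{"offset":[0,0.0008,0],"spin":0},{"offset":[0,0.001,0],"spin":0},{"offset":[0,0.001,0],"spin":0},{"offset":[0,0.001,0],"spin":0},{"offset":[0,0.001,0],"spin":0},{"offset":[0,0.001,0],"spin":0}]' 0
python3 - <<'E'
from jig import *
x=np.load('x.npy');s,p=shot();print(w2j(x,s['eef_pos']),s['wrist_force'])
rgb=p['pixels'];
for z,h in ((p,31),):
  for y in (-115,-105,-95):
    print(y,w2pix(p,[*j2w(x,[30,y]),h])[0].round(1))
print(rgb[int(w2pix(p,[*j2w(x,[30,-110]),31])[0][1]),200:300].mean(1).round().tolist())
E
```

```text
clock: 11.93
eef_pos: [601.4, -45.3, -15.7]
eef_rot: [-3.14, 0.005, 0.121]
wrist_force: [-0.4, -1.3, 0.3]
finger_gap: 0.9
clock: 12.6
eef_pos: [601.4, -44.2, -15.7]
eef_rot: [-3.14, 0.005, 0.121]
wrist_force: [-0.2, -1.1, 0.4]
finger_gap: 0.5
[  -0.24078945 -114.1029335 ] [-0.22935082 -1.10790179  0.38044769]
-115 [252.9 197.6]
-105 [234.9 197.6]
-95 [216.9 197.5]
[131.0, 132.0, 133.0, 132.0, 131.0, 131.0, 129.0, 128.0, 127.0, 126.0, 127.0, 128.0, 129.0, 129.0, 130.0, 131.0, 132.0, 134.0, 136.0, 137.0, 138.0, 139.0, 139.0, 141.0, 141.0, 140.0, 142.0, 140.0, 131.0, 105.0, 59.0, 36.0, 52.0, 64.0, 63.0, 63.0, 63.0, 63.0, 63.0, 62.0, 62.0, 64.0, 63.0, 64.0, 63.0, 63.0, 63.0, 63.0, 63.0, 63.0, 64.0, 64.0, 64.0, 63.0, 63.0, 64.0, 63.0, 64.0, 64.0, 64.0, 63.0, 63.0, 64.0, 64.0, 64.0, 64.0, 64.0, 65.0, 64.0, 64.0, 64.0, 64.0, 63.0, 64.0, 64.0, 65.0, 64.0, 64.0, 63.0, 63.0, 64.0, 64.0, 64.0, 64.0, 64.0, 64.0, 64.0, 63.0, 64.0, 63.0, 63.0, 64.0, 64.0, 63.0, 63.0, 62.0, 63.0, 63.0, 63.0, 63.0]
```

```bash
python3 -m crank '[{"offset":[0,0.0003,0],"spin":0},{"offset":[0,0.0006,0],"spin":0},{"offset":[0,0.0008,0],"spin":0},{"offset":[0,0.001,0],"spin":0},{"offset":[0,0.001,0],"spin":0},{"offset":[0,0.001,0],"spin":0},{"offset":[0,0.001,0],"spin":0},{"offset":[0,0.001,0],"spin":0}]' 0
python3 - <<'E'
from jig import *
x=np.load('x.npy');s=manip.read_state();print(w2j(x,s['eef_pos']),s['wrist_force'])
E
```

```text
clock: 13.32
eef_pos: [601.3, -43.6, -15.7]
eef_rot: [-3.14, 0.005, 0.121]
wrist_force: [-0.9, -4.1, 1.2]
finger_gap: 0.7
[  -0.26790385 -113.46808617] [-0.93267555 -4.12314779  1.22169011]
```

The pads are touched (−4 N), with the offcut's front edge at about y = 19 and the bolt head about 21 mm from the axis, so it is in the mouth. I'll back off, lift, and go over the peg at q ≈ 0.30.

```bash
python3 -m crank '[{"offset":[0.001,-0.006,0],"spin":0},{"offset":[0.001,-0.012,0.01],"spin":0},{"offset":[0.001,-0.012,0.04],"spin":0},{"offset":[0.001,-0.012,0.075],"spin":4},{"offset":[0.003,0.01,0.1],"spin":9},{"offset":[0.005,0.045,0.1],"spin":13},{"offset":[0.007,0.08,0.1],"spin":17},{"offset":[0.009,0.12,0.1],"spin":17.3}]' 0.27 10
python3 - <<'E'
from jig import *
s=manip.read_state();print(s['eef_pos'],np.array([614,169.8,85])-s['eef_pos'],s['eef_rot'],s['finger_gap'])
E
```

```text
clock: 13.98
eef_pos: [610.7, 76.9, 85.8]
eef_rot: [-3.14, 0.004, 0.425]
wrist_force: [0.6, -0.1, -0.1]
finger_gap: 25.6
[610.65319403  76.89271233  85.78248748] [ 3.34680597 92.90728767 -0.78248748] [-3.14020812  0.00371762  0.42545331] 25.61510571935874
```

```bash
python3 -m crank '[{"offset":[0.001,0.02,0],"spin":0},{"offset":[0.002,0.045,0],"spin":0},{"offset":[0.003,0.07,0],"spin":0},{"offset":[0.0033,0.088,0],"spin":0},{"offset":[0.0033,0.093,0],"spin":0},{"offset":[0.0033,0.093,0],"spin":0},{"offset":[0.0033,0.093,0],"spin":0},{"offset":[0.0033,0.093,0],"spin":0}]'
python3 - <<'E'
from jig import *
x=np.load('x.npy');s,p=shot();print(s['eef_pos'])
# peg by colour: top face centre in wrist view
hsv=cv2.cvtColor(p['pixels'],cv2.COLOR_RGB2HSV);m=cv2.inRange(hsv,(0,170,50),(6,255,255))|cv2.inRange(hsv,(174,170,50),(180,255,255))
n,l,st,c=cv2.connectedComponentsWithStats(m);print(st[1:][st[1:,4]>20],c[1:][st[1:,4]>20],w2pix(p,[614,169.8,76]),w2pix(p,[614,169.8,40]))
z=cv2.resize(p['pixels'][120:320,150:350],None,fx=3,fy=3,interpolation=2)
cv2.imwrite('pics/w8.png',z[:,:,::-1])
E
```

```text
clock: 14.65
eef_pos: [614.1, 168.6, 86.0]
eef_rot: [-3.14, 0.004, 0.424]
wrist_force: [-0.6, 0.6, 0.3]
finger_gap: 25.0
[614.13156514 168.59625438  86.02653116]
[[241 194  18  28 396]] [[249.7020202  208.18939394]] [[249.26490409 215.4051144 ]] [[249.57699596 202.07759691]]
```

View pics/w8.png

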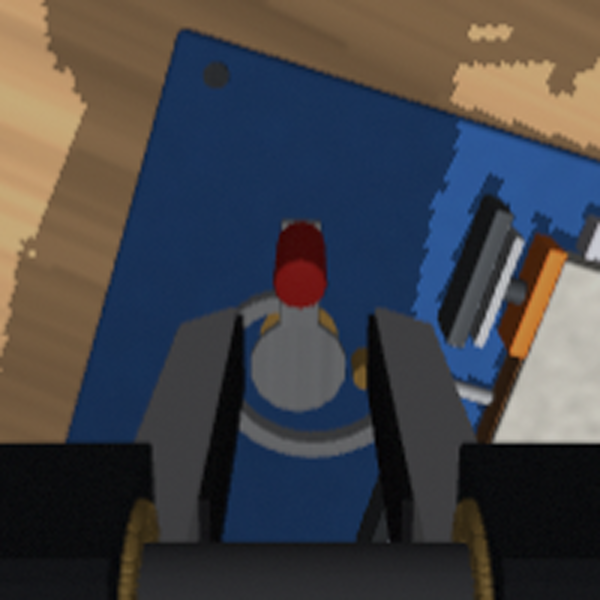

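The peg top at (300,283) lies between the fingers, the hub is at (298,370), the bolt head at (362,372) is in the mouth, and the offcut is at the pads. I'll lower around the peg.

```bash
python3 -m crank '[{"offset":[0,0.001,-0.012],"spin":0},{"offset":[0,0.001,-0.026],"spin":0},{"offset":[0,0.001,-0.040],"spin":0},{"offset":[0,0.001,-0.052],"spin":0},{"offset":[0,0.001,-0.061],"spin":0},{"offset":[0,0.001,-0.066],"spin":0},{"offset":[0,0.001,-0.067],"spin":0},{"offset":[0,0.001,-0.067],"spin":0}]'
cat > st.py <<'E'
from jig import *
import sys
x=np.load('x.npy');s=manip.read_state();A=j2w(x,[0,85]);v=s['eef_pos'][:2]-A
a=np.arctan2(v[1],v[0]);r=np.hypot(*v);F=s['wrist_force'][:2]
print('t',s['clock'],'q',round(a-.12,3)%6.283,'r',r.round(1),'yaw-.12',round(s['eef_rot'][2]-.12,3),'z',s['eef_pos'][2].round(1),'Ftan',round(F@[-np.sin(a),np.cos(a)],2),'Frad',round(F@[np.cos(a),np.sin(a)],2),'Fz',s['wrist_force'][2].round(1),'M',s['moment'].round(2))
q0=a-.12
for qa in map(float,sys.argv[1:]):  # rows: 8 steps of to q0+qa at r=40, yaw following
    y0=s['eef_rot'][2]
    for k in range(1,9):
        b=a+qa*k/8;P=A+40*np.array([np.cos(b),np.sin(b)])-s['eef_pos'][:2]
        sp=np.degrees(a+qa*k/8-y0);sp=(sp+180)%360-180 
        print([round(P[0]/1000,4),round(P[1]/1000,4),0],round(sp,1))
E
python3 st.py 0.6
```

```text
clock: 15.37
eef_pos: [614.2, 169.6, 19.0]
eef_rot: [-3.14, 0.004, 0.424]
wrist_force: [0.6, -0.5, -0.1]
finger_gap: 25.1
t 15.3667 q 0.296 r 39.8 yaw-.12 0.304 z 19.0 Ftan -0.67 Frad 0.39 Fz -0.1 M [-0.01 -0.05 -0.02]
[np.float64(-0.0011), np.float64(0.0028), 0] 3.8
[np.float64(-0.0026), np.float64(0.0054), 0] 8.1
[np.float64(-0.0043), np.float64(0.0078), 0] 12.4
[np.float64(-0.0062), np.float64(0.0102), 0] 16.7
[np.float64(-0.0083), np.float64(0.0124), 0] 21.0
[np.float64(-0.0105), np.float64(0.0144), 0] 25.3
[np.float64(-0.0128), np.float64(0.0162), 0] 29.6
[np.float64(-0.0153), np.float64(0.0179), 0] 33.9
```

```bash
python3 -m crank '[{"offset":[-0.0011,0.0028,0],"spin":3.8},{"offset":[-0.0026,0.0054,0],"spin":8.1},{"offset":[-0.0043,0.0078,0],"spin":12.4},{"offset":[-0.0062,0.0102,0],"spin":16.7},{"offset":[-0.0083,0.0124,0],"spin":21},{"offset":[-0.0105,0.0144,0],"spin":25.3},{"offset":[-0.0128,0.0162,0],"spin":29.6},{"offset":[-0.0153,0.0179,0],"spin":33.9}]'; python3 st.py 0.6 | tr -d '\n' | sed 's/np.float64//g'
```

```text
clock: 16.03
eef_pos: [600.1, 187.5, 20.0]
eef_rot: [3.14, 0.002, 1.019]
wrist_force: [5.7, -0.1, -3.2]
finger_gap: 25.4
t 16.0333 q 0.87 r 40.6 yaw-.12 0.899 z 20.0 Ftan -4.83 Frad 3.08 Fz -3.2 M [-0.16 -1.12  0.  ][(-0.0029), (0.001), 0] 2.6[(-0.0056), (0.0024), 0] 6.9[(-0.0084), (0.0035), 0] 11.2[(-0.0112), (0.0045), 0] 15.5[(-0.0141), (0.0052), 0] 19.8[(-0.0171), (0.0057), 0] 24.1[(-0.0201), (0.006), 0] 28.4[(-0.0231), (0.006), 0] 32.7
```

```bash
python3 -m crank '[{"offset":[-0.0029,0.001,0],"spin":2.6},{"offset":[-0.0056,0.0024,0],"spin":6.9},{"offset":[-0.0084,0.0035,-0.001],"spin":11.2},{"offset":[-0.0112,0.0045,-0.001],"spin":15.5},{"offset":[-0.0141,0.0052,-0.001],"spin":19.8},{"offset":[-0.0171,0.0057,-0.001],"spin":24.1},{"offset":[-0.0201,0.006,-0.001],"spin":28.4},{"offset":[-0.0231,0.006,-0.001],"spin":32.7}]'; python3 st.py 0.6 | tr -d '\n' | sed 's/np.float64//g'
```

```text
clock: 16.7
eef_pos: [578.5, 194.2, 20.5]
eef_rot: [3.136, 0.0, 1.594]
wrist_force: [6.2, 3.7, -0.8]
finger_gap: 25.5
t 16.7 q 1.434 r 40.7 yaw-.12 1.474 z 20.5 Ftan -6.18 Frad 3.78 Fz -0.8 M [ 0.85 -1.16 -0.  ][(-0.003), (-0.0008), 0] 2.0[(-0.006), (-0.0011), 0] 6.3[(-0.009), (-0.0016), 0] 10.6[(-0.0119), (-0.0023), 0] 14.9[(-0.0147), (-0.0033), 0] 19.2[(-0.0175), (-0.0044), 0] 23.5[(-0.0201), (-0.0058), 0] 27.8[(-0.0227), (-0.0073), 0] 32.1
```

```bash
python3 -m crank '[{"offset":[-0.003,-0.0008,0],"spin":2},{"offset":[-0.006,-0.0011,-0.001],"spin":6.3},{"offset":[-0.009,-0.0016,-0.001],"spin":10.6},{"offset":[-0.0119,-0.0023,-0.001],"spin":14.9},{"offset":[-0.0147,-0.0033,-0.001],"spin":19.2},{"offset":[-0.0175,-0.0044,-0.001],"spin":23.5},{"offset":[-0.0201,-0.0058,-0.001],"spin":27.8},{"offset":[-0.0227,-0.0073,-0.001],"spin":32.1}]'; python3 st.py 0.4 | tr -d '\n' | sed 's/np.float64//g'
```

```text
clock: 17.37
eef_pos: [557.1, 188.0, 21.1]
eef_rot: [3.131, 0.001, 2.158]
wrist_force: [2.6, 7.0, 1.4]
finger_gap: 25.6
t 17.3667 q 1.992 r 40.3 yaw-.12 2.038 z 21.1 Ftan -5.83 Frad 4.63 Fz 1.4 M [ 1.23 -0.67  0.03][(-0.0016), (-0.0013), 0] 0.2[(-0.0032), (-0.0025), 0] 3.1[(-0.0048), (-0.0037), 0] 5.9[(-0.0063), (-0.005), 0] 8.8[(-0.0077), (-0.0064), 0] 11.6[(-0.0091), (-0.0078), 0] 14.5[(-0.0104), (-0.0094), 0] 17.4[(-0.0116), (-0.011), 0] 20.2
```

```bash
cat > st.py <<'E'
from jig import *
import sys
x=np.load('x.npy');s=manip.read_state();A=j2w(x,[0,85]);v=s['eef_pos'][:2]-A
off=s['finger_gap']/2-7;r=np.hypot(*v);a=np.arctan2(v[1],v[0])-np.arcsin(off/r)  # world angle of the crank
F=s['wrist_force'][:2];t=lambda b:np.array([-np.sin(b),np.cos(b)]);u=lambda b:np.array([np.cos(b),np.sin(b)])
print('t',s['clock'],'qc',round((a-.12)%6.283,3),'r',r.round(1),'yaw err',round((s['eef_rot'][2]-a+3.14)%6.283-3.14,3),'z',s['eef_pos'][2].round(1),'Ftan',round(F@t(a),2),'Frad',round(F@u(a),2),'Fz',s['wrist_force'][2].round(1))
for k in range(1,9):
    b=a+float(sys.argv[1])*min(k,6)/6;P=A+40*u(b)+off*t(b)-s['eef_pos'][:2]
    sp=(np.degrees(b-s['eef_rot'][2])+180)%360-180
    print([float(round(P[0]/1000,4)),float(round(P[1]/1000,4))],round(sp,1),end=' ')
E
python3 st.py 0.35
```

```text
t 17.3667 qc 1.847 r 40.3 yaw err 0.191 z 21.1 Ftan -5.1 Frad 5.42 Fz 1.4
[-0.002, -0.0011] -7.6 [-0.004, -0.0025] -4.2 [-0.0058, -0.004] -0.9 [-0.0075, -0.0056] 2.4 [-0.0091, -0.0073] 5.8 [-0.0107, -0.0091] 9.1 [-0.0107, -0.0091] 9.1 [-0.0107, -0.0091] 9.1
```

```bash
python3 -m crank '[{"offset":[-0.002,-0.0011,0],"spin":-5},{"offset":[-0.004,-0.0025,-0.001],"spin":-4},{"offset":[-0.0058,-0.004,-0.002],"spin":-0.9},{"offset":[-0.0075,-0.0056,-0.002],"spin":2.4},{"offset":[-0.0091,-0.0073,-0.002],"spin":5.8},{"offset":[-0.0107,-0.0091,-0.002],"spin":9.1},{"offset":[-0.0107,-0.0091,-0.002],"spin":9.1},{"offset":[-0.0107,-0.0091,-0.002],"spin":9.1}]'; python3 st.py 0.35
```

```text
clock: 18.03
eef_pos: [547.1, 179.2, 20.1]
eef_rot: [3.129, 0.002, 2.316]
wrist_force: [3.0, 1.9, 3.0]
finger_gap: 25.8
t 18.0333 qc 2.175 r 40.1 yaw err 0.02 z 20.1 Ftan -3.51 Frad -0.53 Fz 3.0
[-0.0017, -0.0016] 2.2 [-0.0031, -0.0035] 5.5 [-0.0043, -0.0055] 8.9 [-0.0054, -0.0076] 12.2 [-0.0064, -0.0097] 15.5 [-0.0073, -0.0119] 18.9 [-0.0073, -0.0119] 18.9 [-0.0073, -0.0119] 18.9
```

```bash
python3 -m crank '[{"offset":[-0.0017,-0.0016,0],"spin":2.2},{"offset":[-0.0031,-0.0035,0],"spin":5.5},{"offset":[-0.0043,-0.0055,0],"spin":8.9},{"offset":[-0.0054,-0.0076,0],"spin":12.2},{"offset":[-0.0064,-0.0097,0],"spin":15.5},{"offset":[-0.0073,-0.0119,0],"spin":18.9},{"offset":[-0.0073,-0.0119,0],"spin":18.9},{"offset":[-0.0073,-0.0119,0],"spin":18.9}]'; python3 st.py 0.35
```

```text
clock: 18.7
eef_pos: [540.0, 167.7, 20.4]
eef_rot: [3.129, 0.002, 2.644]
wrist_force: [0.3, 4.2, 1.9]
finger_gap: 25.3
t 18.7 qc 2.523 r 40.4 yaw err 0.001 z 20.4 Ftan -3.87 Frad 1.75 Fz 1.9
[-0.0008, -0.0022] 3.3 [-0.0014, -0.0045] 6.6 [-0.0019, -0.0068] 9.9 [-0.0023, -0.0091] 13.3 [-0.0025, -0.0115] 16.6 [-0.0026, -0.0138] 20.0 [-0.0026, -0.0138] 20.0 [-0.0026, -0.0138] 20.0
```

Still slack at q ≈ 2.5. I'll take smaller steps from here.

```bash
python3 -m crank '[{"offset":[-0.0004,-0.0012,0],"spin":1.8},{"offset":[-0.0008,-0.0022,0],"spin":3.3},{"offset":[-0.0011,-0.0034,0],"spin":5},{"offset":[-0.0014,-0.0045,0],"spin":6.6},{"offset":[-0.0017,-0.0056,0],"spin":8.2},{"offset":[-0.0019,-0.0068,0],"spin":9.9},{"offset":[-0.0021,-0.008,0],"spin":11.6},{"offset":[-0.0023,-0.0091,0],"spin":13.3}]'; python3 st.py 0.2
```

```text
clock: 19.37
eef_pos: [538.2, 159.8, 20.5]
eef_rot: [3.127, 0.002, 2.876]
wrist_force: [5.6, 12.4, -3.5]
finger_gap: 25.4
t 19.3667 qc 2.722 r 40.2 yaw err 0.034 z 20.5 Ftan -13.46 Frad -1.66 Fz -3.5
[-0.0004, -0.0013] -0.0 [-0.0006, -0.0026] 1.9 [-0.0007, -0.0039] 3.8 [-0.0007, -0.0053] 5.7 [-0.0007, -0.0066] 7.6 [-0.0007, -0.008] 9.5 [-0.0007, -0.008] 9.5 [-0.0007, -0.008] 9.5
```

Ftan jumped to 13 while moving. I'll hold still and read it settled, and look at the pads.

```bash
python3 - <<'E'
from jig import *
x=np.load('x.npy')
for i in range(4):
    s,p=shot();print(s['clock'],s['eef_pos'].round(2),s['wrist_force'].round(1),s['moment'].round(2),s['qd'].round(3).max())
q=shot('side')[1];r=shot('scene')[1]
u=w2pix(q,[*j2w(x,[0,50]),24])[0];a,b=int(u[0]-40),int(u[1]-40)
v=w2pix(r,[*j2w(x,[0,50]),24])[0];c,d=int(v[0]-40),int(v[1]-40)
cv2.imwrite('pics/c9.png',np.hstack([cv2.resize(q['pixels'][b:b+80,a:a+66],None,fx=6,fy=6,interpolation=2),cv2.resize(r['pixels'][d:d+80,c:c+66],None,fx=6,fy=6,interpolation=2)])[:,:,::-1])
for k in (q,r):
  for o in ('cam_peg','bolt_head'):
    for e in manip.search_frame(k,o)[:2]:print(o,round(e['conf'],2),w2j(x,e['location']).round(1),e['location'][2].round())
E
```

```text
19.3667 [538.15 159.78  20.48] [ 5.6 12.4 -3.5] [ 2.19 -0.95 -0.01] 0.014
19.4167 [538.1  159.56  20.45] [ 2.9  9.1 -2.1] [ 1.68 -0.7   0.02] 0.066
19.4667 [538.02 159.48  20.44] [ 2.3  8.4 -1.8] [ 1.59 -0.61 -0.04] 0.034
19.5167 [537.99 159.45  20.44] [ 2.2  8.2 -1.2] [ 1.55 -0.59 -0.01] 0.008Traceback (most recent call last):
  File "<stdin>", line 11, in <module>
AttributeError: 'float' object has no attribute 'round'
```

View pics/c9.png

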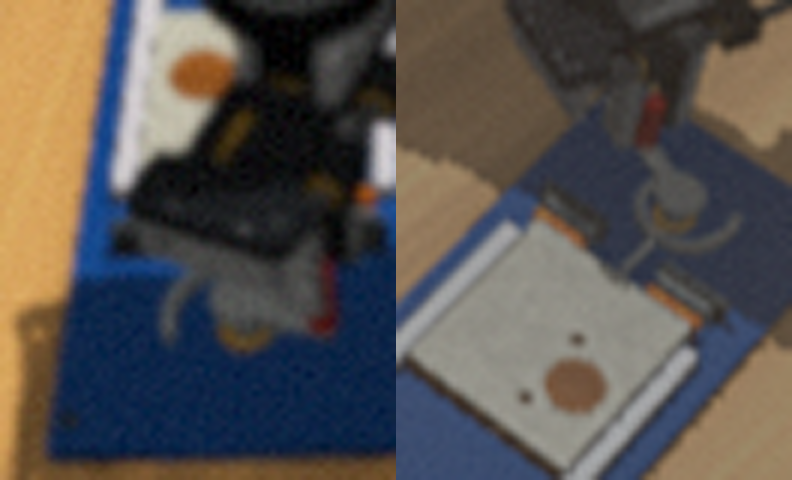

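The hook has the bolt and the offcut is on the pads. The settled Ftan is about 8.5 N, so it is just firm. I'll take small, slow steps toward 10 N, settling after each.

```bash
python3 st.py 0.1; echo; python3 -m crank '[{"offset":[0,-0.001,0],"spin":1},{"offset":[-0.0001,-0.002,0],"spin":2},{"offset":[-0.0002,-0.003,0],"spin":3},{"offset":[-0.0003,-0.004,0],"spin":4},{"offset":[-0.0003,-0.004,0],"spin":5},{"offset":[-0.0003,-0.004,0],"spin":5},{"offset":[-0.0003,-0.004,0],"spin":5},{"offset":[-0.0003,-0.004,0],"spin":5}]'; python3 st.py 0.1
```

```text
t 19.7167 qc 2.733 r 40.3 yaw err 0.021 z 20.4 Ftan -9.29 Frad 0.13 Fz -2.2
[-0.0002, -0.0006] -0.3 [-0.0003, -0.0013] 0.7 [-0.0003, -0.002] 1.6 [-0.0004, -0.0027] 2.6 [-0.0004, -0.0033] 3.6 [-0.0005, -0.004] 4.5 [-0.0005, -0.004] 4.5 [-0.0005, -0.004] 4.5 
clock: 20.38
eef_pos: [537.8, 156.6, 20.4]
eef_rot: [3.126, 0.002, 2.96]
wrist_force: [3.5, 10.6, -3.3]
finger_gap: 25.2
t 20.3833 qc 2.805 r 40.1 yaw err 0.035 z 20.4 Ftan -11.13 Frad -1.14 Fz -3.3
[-0.0003, -0.0006] -1.1 [-0.0003, -0.0013] -0.1 [-0.0004, -0.002] 0.8 [-0.0004, -0.0026] 1.8 [-0.0004, -0.0033] 2.8 [-0.0004, -0.004] 3.7 [-0.0004, -0.004] 3.7 [-0.0004, -0.004] 3.7
```

```bash
python3 - <<'E'
from jig import *
for i in range(5):
    s=manip.read_state();print(s['clock'],s['eef_pos'].round(2),s['wrist_force'].round(1));manip.camera('wrist')
E
python3 st.py 0.1
```

```text
20.3833 [537.82 156.57  20.44] [ 3.5 10.6 -3.3]
20.4333 [537.81 156.57  20.43] [ 3.  11.4 -2.1]
20.4833 [537.82 156.56  20.43] [ 3.  10.6 -2.1]
20.5333 [537.82 156.56  20.45] [ 1.7 11.8 -3.3]
20.5833 [537.82 156.56  20.47] [ 2.3 10.1 -2.7]
t 20.6333 qc 2.802 r 40.1 yaw err 0.039 z 20.4 Ftan -11.26 Frad 0.06 Fz -2.4
[-0.0003, -0.0006] -1.3 [-0.0003, -0.0013] -0.3 [-0.0004, -0.002] 0.6 [-0.0004, -0.0026] 1.6 [-0.0004, -0.0033] 2.6 [-0.0004, -0.004] 3.5 [-0.0004, -0.004] 3.5 [-0.0004, -0.004] 3.5
```

Settled Ftan is now about 11 N, which suggests right or slightly over. The force rose faster with q than the task suggests, so I'll check independently: leave the peg and touch the offcut's rear edge. It touched the pads at TCP y = −113.5, so 2.5 mm further means about 50 N.

```bash
python3 -m crank '[{"offset":[0,0.003,0],"spin":0},{"offset":[0,0.005,0],"spin":0},{"offset":[0,0.005,0.02],"spin":0},{"offset":[0,0.005,0.045],"spin":0},{"offset":[0,0.005,0.07],"spin":0},{"offset":[0.005,-0.01,0.08],"spin":4},{"offset":[0.015,-0.04,0.08],"spin":9},{"offset":[0.025,-0.08,0.08],"spin":13}]'
python3 -m crank '[{"offset":[0.008,-0.03,0],"spin":2},{"offset":[0.018,-0.06,0],"spin":4},{"offset":[0.028,-0.09,0],"spin":4.3},{"offset":[0.037,-0.12,0],"spin":4.3},{"offset":[0.04,-0.132,0],"spin":4.3},{"offset":[0.04,-0.132,-0.02],"spin":4.3},{"offset":[0.04,-0.132,-0.04],"spin":4.3},{"offset":[0.04,-0.132,-0.05],"spin":4.3}]' 0 10
python3 - <<'E'
from jig import *
x=np.load('x.npy');s=manip.read_state();print(w2j(x,s['eef_pos']),s['eef_pos'],s['eef_rot'],np.array([603,-55,-15.7])-s['eef_pos'])
E
```

```text
clock: 21.3
eef_pos: [563.1, 76.9, 101.4]
eef_rot: [3.126, 0.003, -3.089]
wrist_force: [0.4, 0.1, -0.0]
finger_gap: 25.2
clock: 21.97
eef_pos: [601.9, -54.9, 49.1]
eef_rot: [3.125, 0.0, -3.015]
wrist_force: [-0.4, 0.8, -0.4]
finger_gap: 0.6
[  -1.0126148  -124.75102214] [601.939542   -54.87383856  49.11507617] [ 3.12545862e+00  4.39009548e-04 -3.01535240e+00] [  1.060458    -0.12616144 -64.81507617]
```

```bash
python3 -m crank '[{"offset":[0.001,0,-0.015],"spin":0.1},{"offset":[0.001,0,-0.03],"spin":0.1},{"offset":[0.001,0,-0.045],"spin":0.2},{"offset":[0.001,0,-0.058],"spin":0.3},{"offset":[0.001,0,-0.065],"spin":0.3},{"offset":[0.001,0.003,-0.065],"spin":0.3},{"offset":[0.0005,0.007,-0.065],"spin":0.3},{"offset":[0.0005,0.009,-0.065],"spin":0.3}]' 0
python3 - <<'E'
from jig import *
x=np.load('x.npy');s,p=shot();print(w2j(x,s['eef_pos']),s['eef_pos'],s['eef_rot'],s['wrist_force'])
print(p['c2w'][:3,3], [w2pix(p,[*j2w(x,[-30,y]),31])[0].round(1).tolist() for y in (-105,-100,-95)])
E
```

```text
clock: 22.63
eef_pos: [602.9, -45.3, -15.0]
eef_rot: [3.126, 0.001, -3.01]
wrist_force: [-1.2, -0.1, -0.1]
finger_gap: 0.5
[   1.04078602 -115.33930777] [602.85150513 -45.28399261 -14.97344708] [ 3.12572930e+00  1.48661275e-03 -3.00993287e+00] [-1.16187129 -0.07294904 -0.08039589]
[531.10575455 -58.14445929 198.14247759] [[272.0, 190.8], [281.0, 190.9], [289.9, 190.9]]
```

```bash
python3 -m crank '[{"offset":[0,0.0005,0],"spin":0},{"offset":[0,0.001,0],"spin":0},{"offset":[-0.0001,0.0015,0],"spin":0},{"offset":[-0.0002,0.002,0],"spin":0},{"offset":[-0.0003,0.0024,0],"spin":0},{"offset":[-0.0003,0.0026,0],"spin":0},{"offset":[-0.0003,0.0026,0],"spin":0},{"offset":[-0.0003,0.0026,0],"spin":0}]' 0
python3 - <<'E'
from jig import *
x=np.load('x.npy');s,p=shot();print(w2j(x,s['eef_pos']),s['eef_rot'],s['wrist_force'])
def row(h,y0,y1):
    P=[[*j2w(x,[-30,y]),h] for y in np.arange(y0,y1,.5)];U=w2pix(p,P).astype(np.float32)
    v=cv2.remap(p['pixels'].astype(np.float32).mean(2),U[None,:,0],U[None,:,1],1)[0]
    return list(zip(np.arange(y0,y1,.5).tolist(),v.round().astype(int).tolist()))
print(row(31,-108,-92))
E
```

```text
clock: 23.35
eef_pos: [602.6, -42.5, -14.9]
eef_rot: [3.126, 0.002, -3.01]
wrist_force: [-0.3, -0.2, -0.7]
finger_gap: 0.5
[   1.15438443 -112.59548712] [ 3.12575315e+00  1.69004218e-03 -3.00970360e+00] [-0.3217678  -0.1709823  -0.72349951]
[(-108.0, 60), (-107.5, 60), (-107.0, 61), (-106.5, 61), (-106.0, 60), (-105.5, 60), (-105.0, 60), (-104.5, 60), (-104.0, 60), (-103.5, 60), (-103.0, 60), (-102.5, 60), (-102.0, 57), (-101.5, 46), (-101.0, 34), (-100.5, 39), (-100.0, 68), (-99.5, 99), (-99.0, 116), (-98.5, 121), (-98.0, 123), (-97.5, 123), (-97.0, 123), (-96.5, 123), (-96.0, 123), (-95.5, 124), (-95.0, 125), (-94.5, 126), (-94.0, 126), (-93.5, 126), (-93.0, 125), (-92.5, 124)]
```

```bash
python3 -m crank '[{"offset":[0,0.0002,0],"spin":0},{"offset":[0,0.0004,0],"spin":0},{"offset":[-0.0001,0.0006,0],"spin":0},{"offset":[-0.0001,0.0008,0],"spin":0},{"offset":[-0.0001,0.0008,0],"spin":0},{"offset":[-0.0001,0.0008,0],"spin":0},{"offset":[-0.0001,0.0008,0],"spin":0},{"offset":[-0.0001,0.0008,0],"spin":0}]' 0; python3 -m crank '[{"offset":[0,0.0002,0],"spin":0},{"offset":[0,0.0004,0],"spin":0},{"offset":[-0.0001,0.0006,0],"spin":0},{"offset":[-0.0001,0.0006,0],"spin":0},{"offset":[-0.0001,0.0006,0],"spin":0},{"offset":[-0.0001,0.0006,0],"spin":0},{"offset":[-0.0001,0.0006,0],"spin":0},{"offset":[-0.0001,0.0006,0],"spin":0}]' 0
```

```text
clock: 24.07
eef_pos: [602.5, -41.8, -14.9]
eef_rot: [3.126, 0.002, -3.01]
wrist_force: [-0.5, 0.5, -1.2]
finger_gap: 0.3
clock: 24.73
eef_pos: [602.5, -41.2, -14.9]
eef_rot: [3.126, 0.002, -3.01]
wrist_force: [0.1, -1.8, -0.6]
finger_gap: 0.5
```

```bash
python3 -m crank '[{"offset":[0,0.0002,0],"spin":0},{"offset":[0,0.0004,0],"spin":0},{"offset":[0,0.0005,0],"spin":0},{"offset":[0,0.0005,0],"spin":0},{"offset":[0,0.0005,0],"spin":0},{"offset":[0,0.0005,0],"spin":0},{"offset":[0,0.0005,0],"spin":0},{"offset":[0,0.0005,0],"spin":0}]' 0
python3 - <<'E'
from jig import *
x=np.load('x.npy')
for i in range(3): s,p=shot();print(w2j(x,s['eef_pos']),s['wrist_force'])
E
```

```text
clock: 25.4
eef_pos: [602.5, -41.0, -14.9]
eef_rot: [3.126, 0.002, -3.01]
wrist_force: [0.6, -5.6, -0.3]
finger_gap: 0.4
[   1.21818444 -111.07502283] [ 0.62582924 -5.58064237 -0.30546281]
[   1.21495246 -111.05845919] [ 0.92215441 -5.00490467 -0.28619704]
[   1.19269349 -111.0409929 ] [ 1.45499    -5.82572923 -0.18619447]
```

The rear edge now meets the finger about 2.0 to 2.6 mm further in than at first touch, i.e. about 40 to 52 N. That agrees with the peg force and is well inside the band, so no more turning. I'll withdraw and take a last look.

```bash
python3 -m crank '[{"offset":[0.0005,-0.005,0],"spin":0},{"offset":[0.001,-0.012,0],"spin":0},{"offset":[0.001,-0.012,0.02],"spin":0},{"offset":[0.001,-0.012,0.05],"spin":0},{"offset":[0.001,-0.012,0.085],"spin":0},{"offset":[0.001,-0.012,0.12],"spin":0},{"offset":[0.001,-0.012,0.15],"spin":0},{"offset":[0.001,-0.012,0.18],"spin":0}]' 0
python3 - <<'E'
from jig import *
x=np.load('x.npy');s,p=shot();r=shot('scene')[1]
v=w2pix(r,[*j2w(x,[0,20]),24])[0];c,d=int(v[0]-45),int(v[1]-45)
cv2.imwrite('pics/end.png',np.hstack([cv2.resize(r['pixels'][d:d+84,c:c+64],None,fx=5,fy=5,interpolation=2),cv2.resize(p['pixels'],(480,420))])[:,:,::-1])
print(s['eef_pos'],s['wrist_force'],w2pix(p,[*j2w(x,[0,85]),40]))
for o in ('cam_peg','offcut','mounting_plate','hinge','depth_gauge','screwdriver'): print(o,[(round(e['conf'],2),np.round(e['location'],0).tolist()) for e in manip.search_frame(r,o)[:2]])
E
```

```text
clock: 26.22
eef_pos: [603.3, -53.3, 167.1]
eef_rot: [3.126, 0.002, -3.01]
wrist_force: [0.4, 0.3, 0.9]
finger_gap: 1.0
[603.33623514 -53.26443008 167.05351371] [0.42255468 0.30546026 0.87384056] [[435.52099002 180.98980528]]
cam_peg [(0.58, [606.0, -31.0, 18.0]), (0.49, [575.0, 157.0, 34.0])]
offcut [(0.77, [596.0, 23.0, 31.0]), (0.72, [353.0, 26.0, 20.0])]
mounting_plate [(0.42, [587.0, 352.0, 6.0])]
hinge [(0.42, [427.0, 419.0, 9.0])]
depth_gauge [(0.67, [521.0, -419.0, 6.0])]
screwdriver [(0.6, [441.0, -556.0, 23.0])]
```

View pics/end.png

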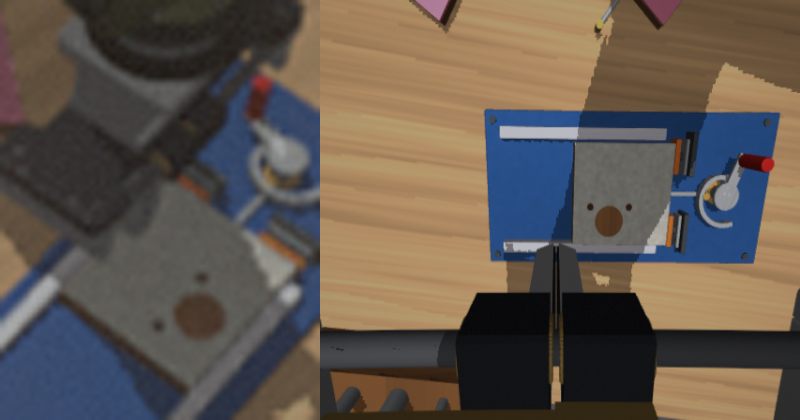

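The last picture shows the offcut on both pads at (675,150) and (670,230), and the hook round the bolt head at (713,195). The crank points to about q 2.75, as left, and the gripper is clear.

```bash
python3 -c "
from cell import manip
print(manip.sign_off())"
```

```text
the job is handed in; nothing more can be done
None
```

I slid the white offcut home until its edge touched the pads, which put the bolt head in the cam mouth. I then pushed the red peg round to q ≈ 2.8, let go, backed off and handed in at about 26 s.

**Checks that agreed**
- The settled push on the peg was about 11 N (about 10 is right; 12 or more means the edge is near crushing).
- Touching the offcut's rear edge afterwards showed it 2.0–2.6 mm further in than at first contact with the pads. At 20 N/mm that is about 40–52 N, inside the 30–80 N band.
- The last picture shows the hook round the bolt and the crank where I left it.

**Checks that disagreed**
- **Finger height:** the tips sit about 29 mm above the reported tool point, so my first push passed over the offcut without touching it. I backed out and repeated it lower.
- **Peg force:** near the end it rose faster with angle than the task describes, which is why I added the rear-edge touch.
- **Tool tilt:** the tool was leaning about 0.016 rad at that touch, which is the main reason for the 2.0–2.6 mm spread.
- **Bystanders:** the final detections put the hinge about 24 mm from where the same camera first placed it. The gripper was never near it, so I take that as detection error, but I did not confirm it in a picture. The other three were within about 5 mm.

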